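# Fit the charged battery pack into the desk lamp

## Task

Take the blue battery pack out of the white charging dock: it lies flush in its well, so press down its metal-tongue end until the other end has tipped right up, and pick it up by that raised end. Fit it into the bay in the grey desk lamp's base: hold it sloping, hook the tongue under the lip, then turn it down and press the other end home until the orange catch has snapped over it and the pack lies flat. Leave the mug, jar and mouse where they are.

Things in the scene. Friction and masses are not known exactly. Their poses are not given: they have to be found in the camera images.
- pack_center (a point): Centre (half-way up) of the loose blue battery pack, 170 to 350 g, 130 long (x) x 50 wide (y) x 16 thick (z). Blue body spans x -51 to +65; at its -x end a steel tongue 14 long, 44 wide, 6 thick, level with the underside. Yellow band on top at the +x end; three black ribs on top (x -34 to -44): press there. x from tongue to yellow band, z up. Starts level, flush in the dock.
- pack_tongue (a point): Middle of the end face of the pack's steel tongue: 65 from the pack's centre along its -x, 3 above its underside. Same axes as the pack.
- dock: White fixed charging dock, 45 high. Origin on its underside, below the cradle's hinge; x points from the pack's tongue end to its yellow end. It spans x -78 to 88, y -60 to 60; its well, open above, x -63 to 73, y -27.5 to 27.5. The pack's top is flush with the dock's top, 1 to 4 play all round. The well's end wall at -x is only 33 high.
- cradle (a joint): Angle (rad) of the see-saw cradle on which the pack rests loosely. Hinge along the dock's y above its origin, 37 above the desk, 60 from the tongue's tip. 0: flush. Pressing the ribs tips it, up to a hard stop at 0.38 (yellow end about 25 up, ribs about 14 down). Stiff hinge, 0.2 N m: 5 to 9 N on the ribs; stays where it is left.
- catch (a joint): Travel (m) of the lamp's orange spring catch: 0 out, up to 0.008 pushed back. Round nose, radius 5, 24 wide, axis at the bay's far end (x 132) 21.8 above the bay floor, so it sticks out 5 over the bay. The pack's yellow end coming down pushes it back (some 5 to 12 N), then it snaps out over the pack's top. Before that the pack is propped on it, sloping about 0.19 rad.
- lamp_bay (a point): Foot of the bay's hook-end wall in the grey lamp base, on the bay's centre line at floor level (8 above the desk). x along the bay from lip to catch, z up. Bay 132 long, 55 wide; side walls 16 high, 16 thick, at x 0 to 66 only, beyond that the sides are open. The lip sticks out 9 from the hook wall, underside 12, top 16 above the floor. Seated: pack on the floor, tongue under the lip.
- lamp: Fixed desk lamp; base 196 x 194, grey. Origin on its underside; the bay point lies at x -66, y 35, z 8 in its frame, same axes. A block 28 high spans y -113 to -45 and carries the dark post (radius 9, at x 0, y -82, 430 high); the lamp head reaches from its top towards +x, over 400 high. Keep clear of the post.
- mug: Bystander: white mug, 76 across, 90 high, handle at its +y; origin at the centre of its underside.
- jar: Bystander: amber jar with yellow cap, 64 across, 100 high; origin at the centre of its underside.
- mouse: Bystander: white computer mouse, 105 x 58 x 30 high; origin at the centre of its underside.
Not all that is in view belongs to the job. There is more than one size of the part that bears pack_center; the job needs the smaller. What is shaped like the dock but brown is not meant.

How it is judged:
By the outcome, as a careful person would: the job done as asked, in the order asked, and still so for the second after the job is handed in, with the robot touching nothing.
It also fails if it takes over 54 s, if anything falls off the work surface, if the arm or the gripper's body presses on something with over 40 N, if the wrist force passes 120 N, or if a joint passes its speed limit or range.

## Robot

A 6-joint arm with a two-finger parallel gripper is mounted at the origin on the work surface. World frame = base frame: x ahead of the robot, y to its left, z up, the work surface at z = 0. Lengths are in m, angles in rad, forces in N, time in s.
With the tool pointing down it reaches from about 0.35 to 0.85 m from the base axis. Payload 8.1 kg.
Tool frame: the origin (TCP) lies on the centre line of the jaws, within the pads' length; the fingertips stand robot.finger_overhang ahead of it and the grasp point (between the pads) lies 5 mm behind it (robot.finger_overhang is the distance from the TCP to the fingertips, in m); z points along the fingers, y is the direction in which the jaws open and shut (so a half turn about z gives the same grasp; the last joint's range is limited). The gripper opens to 93 mm and grips with 3 to 60 N. Pads are 15 mm wide; open, the fingers measure 128 mm over their backs; the gripper's body (75 mm by 188 mm) begins 65 mm behind the grasp point.
Start: joints at [1.215, 0.13, 1.488, -0, 1.523, -0.085], TCP at [0.16, 0.578, 0.233] pointing down, gripper open.
Joint ranges: [-2.96, 2.96], [-0.89, 2.26], [0.02, 2.5], [-1.34, 4.48], [0, 2.73], [-2.66, 2.66]. Speed limits (rad/s): [2.39, 2.39, 2.79, 3.14, 3.14, 3.14].

## Interface

Orientations are given as a rotation vector (axis times angle).
In Python, from plant import robot gives the robot as it stands. The module is installed in compiled form; this text tells all that it offers.
- The arm moves only by the tool carry_out, never from a script. Its argument "commands" is a list that holds one entry, the list of rows, each a list of 4 numbers: the shift along the tool's x, y, z in cm, then the turn about the tool's z in degrees. In form: [[[tx, ty, tz, roll], ...]]. A call has 1 to 20 rows; each row shifts and turns the commanded pose from where the row before left it, along the tool's axes as they then stand; what a row does not reach is not made up. A row lasts 1/12 s, in which the tool goes at most 41.7 mm and 7.16 degrees, less where a joint would pass 70% of its speed; a pose out of reach is approached as far as the arm can. A call is refused whole if a number of a shift passes 4.17 or a number of a turn 7.16, either way. A call with a gripper value outside its range is refused whole. "claw" is the finger opening in cm, from 0 to 9.3, set as the call begins (left out, the last holds). The fingers move at their own pace and stop on an object; "grip_force" is the grip in N (left out, the last holds). Time passes only in rows, so rows that do not move let the fingers close. It gives the time, the measured TCP pose, the force and the opening at its end, in the units of the state.
- robot.read_state(): the state, without advancing time (a new reading comes with each control period).
- robot.read_camera(name): name is "scene" or "top" or "wrist"; returns the picture (384x512x3 uint8, red, green, blue); there is no depth.
- robot.camera_params(name): a dict with "mtx" (3x3 intrinsics, pixels), "R" (3x3) and "t" (3): a world point X has camera coordinates R X + t. Camera axes: x right, y down, z forward; pixel columns grow to the right and rows downward; lengths in m; the calibration is good to about 2 mm. A picture is of the moment at which its call begins: read the wrist's pose just before it. camera_params takes no time and is no camera call; for the wrist camera it gives the pose at the moment of the call.
- robot.close_job(): hands the job in, once; it reports no verdict.
The state is a dict: "t": time; "q": joint angles; "dq": joint speeds; "joint_torque": joint torques, N m; "tool_pos": TCP position; "orientation": TCP orientation; "force": force on the tool from outside, world axes, zero at the start; "wrist_torque": the same for the moment, N m; "opening": finger opening in m.
Only numpy, scipy, OpenCV 4.12 (cv2) and the standard library are available. Lean on these libraries where they do the work, as an engineer would, in place of code of your own. Each camera call takes 0.05 s, during which the arm holds its last target.

## Working session

There is one attempt and no reset: what is moved stays moved. The work goes in short steps, Python scripts to look and compute and a tool call to move; the robot and the scene stay as the last step left them, time stands still between calls to the robot, and variables do not carry over. Pictures are saved under pics/ and viewed, and the job is handed in when it is done.

Besides the shell and the picture viewer there is one more tool, called after "Emit:" in YAML: its name, and indented under it one key for each argument. carry_out: Moves the arm, as the interface text tells. Its arguments: {"type":"object","properties":{"commands":{"type":"array","items":{"type":"array","items":{"type":"array","items":{"type":"number"}}}},"claw":{"type":"number"},"grip_force":{"type":"number"}},"required":["commands"]}

```bash
mkdir -p pics; cat > h.py <<'E'
import numpy as np, cv2
from plant import robot
def pic(n,f):
    p=robot.camera_params(n); im=robot.read_camera(n); cv2.imwrite('pics/'+f+'.png',im[:,:,::-1]); return im,p
def ray(p,u,v):
    R=np.array(p['R']);t=np.array(p['t']); d=np.linalg.inv(p['mtx'])@[u,v,1]
    return -R.T@t, R.T@d
def plane(p,u,v,z):
    c,d=ray(p,u,v); return c+d*(z-c[2])/d[2]
def proj(p,X):
    c=np.array(p['R'])@np.array(X)+p['t']; q=p['mtx']@c; return q[:2]/q[2]
E
python3 - <<'E'
from h import *
s=robot.read_state(); print(s, robot.finger_overhang)
for n in ['scene','top','wrist']:
    im,p=pic(n,n+'0'); print(n,p)
E
```

```text
{'t': 0.0, 'q': array([ 1.21457857e+00,  1.31149425e-01,  1.48923838e+00, -1.37912192e-05,
        1.52300708e+00, -8.53642683e-02]), 'dq': array([-0.00029095, -0.0014572 , -0.00103167,  0.00055678, -0.00066853,
       -0.0001063 ]), 'joint_torque': array([-3.11866033e-04, -5.59822190e+01, -4.91763926e+01,  7.66627654e-02,
        3.49953223e-02, -1.27782032e-04]), 'tool_pos': array([0.16030938, 0.57763725, 0.2316169 ]), 'orientation': array([-4.24103662e-01, -3.11244880e+00,  2.76661550e-03]), 'force': array([-0.2498458 , -0.24942095,  0.21717021]), 'wrist_torque': array([-0.04086092,  0.05473158, -0.02459396]), 'opening': 0.09277467067749667} 0.014
scene {'mtx': array([[422.05816455,   0.        , 256.1314091 ],
       [  0.        , 422.05816455, 190.30727116],
       [  0.        ,   0.        ,   1.        ]]), 'R': array([[-0.02146842,  0.99974417,  0.00712111],
       [ 0.77200492,  0.02110292, -0.63526614],
       [-0.63525389, -0.00814063, -0.77226046]]), 't': array([-0.0409259 , -0.38796411,  1.52437896])}
top {'mtx': array([[421.97930721,   0.        , 252.04049873],
       [  0.        , 421.97930721, 190.51688576],
       [  0.        ,   0.        ,   1.        ]]), 'R': array([[-0.00304027, -0.99998885,  0.00361238],
       [-0.98027277,  0.00226638, -0.19763643],
       [ 0.19762604, -0.00414199, -0.98026873]]), 't': array([0.05202792, 0.54387446, 1.09162985])}
wrist {'mtx': array([[265.13097243,   0.        , 253.83963527],
       [  0.        , 265.13097243, 192.72636008],
       [  0.        ,   0.        ,   1.        ]]), 'R': array([[ 2.67823034e-01,  9.63468033e-01, -4.15690179e-04],
       [ 9.35046993e-01, -2.59818537e-01,  2.41208312e-01],
       [ 2.32288493e-01, -6.49898317e-02, -9.70473275e-01]]), 't': array([-0.59986384, -0.02746297,  0.38889348])}
```

View pics/scene0.png

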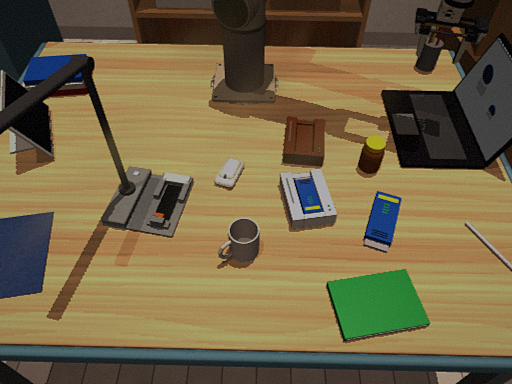

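View pics/top0.png

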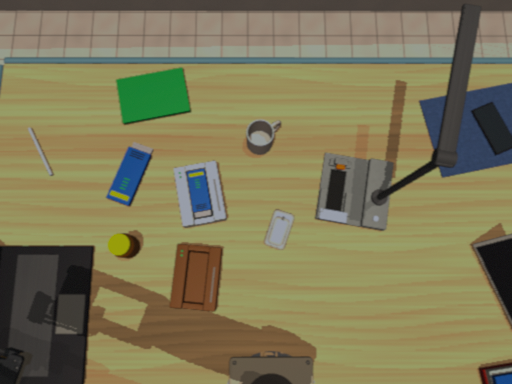

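View pics/wrist0.png

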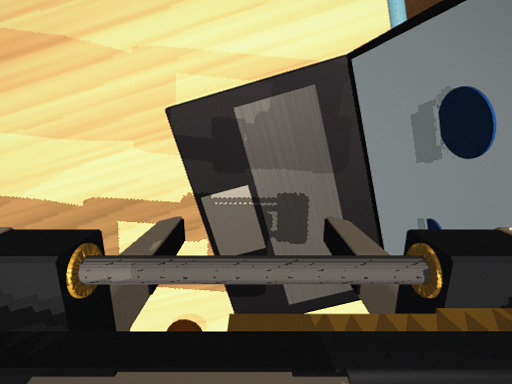

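The scene and top views show the dock with the small blue pack (top 200,195), the lamp base (355,190), and the large decoy pack (130,175). I'll zoom in next.

```bash
python3 - <<'E'
import cv2
t=cv2.imread('pics/top0.png');s=cv2.imread('pics/scene0.png')
a=cv2.resize(t[150:240,160:240],None,fx=5,fy=5,interpolation=cv2.INTER_CUBIC)
b=cv2.resize(t[145:235,310:400],None,fx=5,fy=5,interpolation=cv2.INTER_CUBIC)
cv2.imwrite('pics/ta.png',cv2.hconcat([a[:, :350],b])[:, :800])
a=cv2.resize(s[160:235,270:345],None,fx=5,fy=5,interpolation=cv2.INTER_CUBIC)
b=cv2.resize(s[160:235,115:200],None,fx=5,fy=5,interpolation=cv2.INTER_CUBIC)
cv2.imwrite('pics/sa.png',cv2.hconcat([a,b]))
E
```

```text
(no output)
```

View pics/ta.png

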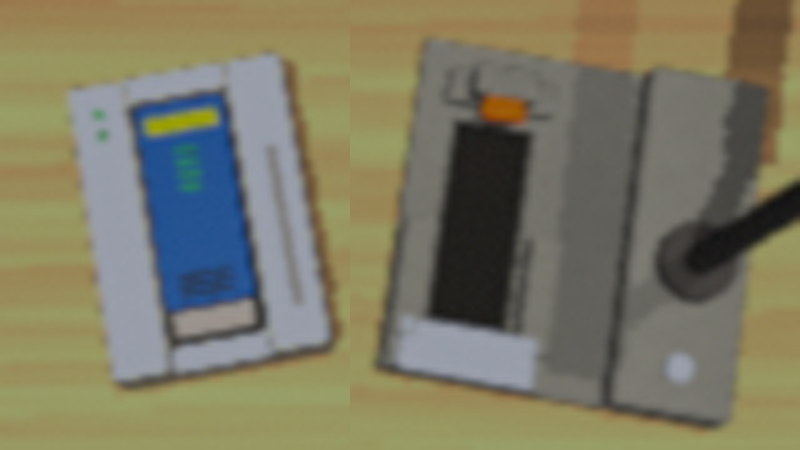

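View pics/sa.png

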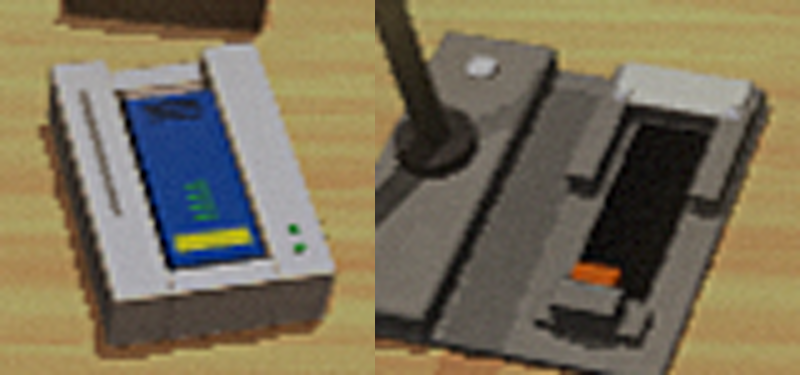

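```bash
cat > m.py <<'E'
from h import *
im=cv2.imread('pics/top0.png');p=robot.camera_params('top')
P=lambda u,v,z,o: plane(p,o[0]+u/5-0.4,o[1]+v/5-0.4,z)
D=[P(u,v,.045,(160,150)) for u,v in [(70,90),(277,52),(332,343),(115,380)]]
D=np.array(D)[:,:2]; print(D)
# model coords: TL=(88,60) TR=(88,-60) BR=(-78,-60) BL=(-78,60)
def fit(M,W):
    M=np.array(M,float);W=np.array(W);a=M-M.mean(0);b=W-W.mean(0)
    th=np.arctan2((a[:,0]*b[:,1]-a[:,1]*b[:,0]).sum(),(a*b).sum())
    R=np.array([[np.cos(th),-np.sin(th)],[np.sin(th),np.cos(th)]]);t=W.mean(0)-R@M.mean(0)
    print('th',th,'t',t,'res mm',np.round((W-(M@R.T+t))*1e3,1).tolist());return th,t
fit(np.array([(88,60),(88,-60),(-78,-60),(-78,60)])/1e3,D)
hsv=cv2.cvtColor(im,cv2.COLOR_BGR2HSV)
m=cv2.inRange(hsv,(100,120,50),(125,255,255)); m[:,:175]=0;m[:,230:]=0;m[:160]=0;m[225:]=0
c=max(cv2.findContours(m,0,1)[0],key=cv2.contourArea)
b=cv2.boxPoints(cv2.minAreaRect(c)); B=np.array([plane(p,u,v,.045)[:2] for u,v in b]);print('blue',B, B.mean(0))
# lamp: base corners z=.008 (left) 
L=[P(u,v,z,(310-70,145)) for u,v,z in [(425,40,.008),(378,370,.008),(770,90,.028),(728,425,.028)]]
L=np.array(L)[:,:2];print(L)
fit(np.array([(98,81),(-98,81),(98,-113),(-98,-113)])/1e3,L)
th,t=fit(np.array([(98,81),(-98,81),(98,-113),(-98,-113)])/1e3,L)
R=np.array([[np.cos(th),-np.sin(th)],[np.sin(th),np.cos(th)]]);print('bay',t+R@[-.066,.035])
o=hsv
m=cv2.inRange(hsv,(5,180,120),(16,255,255)); m[:,:330]=0;m[:,355:]=0;m[:160]=0;m[180:]=0
v,u=np.nonzero(m);print('orange',u.mean(),v.mean(),plane(p,u.mean(),v.mean(),.03))
E
python3 m.py
```

```text
[[0.61102701 0.26729674]
 [0.63255594 0.15313546]
 [0.46974446 0.12110423]
 [0.44999482 0.23767586]]
th 0.18435802448023664 t [0.53591529 0.1938865 ] res mm [[-0.4, -1.7], [-0.9, 2.1], [-0.5, 0.5], [1.8, -0.9]]
blue [[0.60049873 0.23168337]
 [0.60878347 0.18305806]
 [0.49623724 0.16269454]
 [0.4882835  0.21042956]] [0.54845073 0.19696638]
[[ 0.66427607 -0.15900883]
 [ 0.47295655 -0.12566553]
 [ 0.62866989 -0.34894622]
 [ 0.43957426 -0.31284545]]
th -0.18074607618956395 t [ 0.55424541 -0.22087715] res mm [[-0.9, -0.2], [0.6, -2.1], [-1.7, 0.7], [2.0, 1.6]]
th -0.18074607618956395 t [ 0.55424541 -0.22087715] res mm [[-0.9, -0.2], [0.6, -2.1], [-1.7, 0.7], [2.0, 1.6]]
bay [ 0.49561228 -0.17458291]
orange 340.23809523809524 166.8095238095238 [ 0.61621912 -0.19737783  0.03      ]
```

Emit:
carry_out:
  commands:
    - [[0, 0, 0, -6.5], [0, 0, 0, -6.5], [0, 0, 0, -6.5], [0, 0, 0, -6.5], [-1.9, -3.2, 0, 0], [-1.9, -3.2, 0, 0], [-1.9, -3.2, 0, 0], [-1.9, -3.2, 0, 0], [-1.9, -3.2, 0, 0], [-1.9, -3.2, 0, 0], [-1.9, -3.2, 0, 0], [-1.9, -3.2, 0, 0], [-1.9, -3.2, 0, 0], [-1.9, -3.2, 0, 0], [-1.9, -3.2, 0, 0], [-1.9, -3.2, 0, 0], [-1.9, -3.2, 0, 0], [-1.9, -3.2, 0, 0], [0, 0, 0, 0], [0, 0, 0, 0]]
  claw: 0

```text
t: 1.82
tool_pos: [0.5042, 0.1844, 0.2321]
orientation: [0.281, -3.128, 0.0]
force: [-0.3, 0.6, -0.1]
opening: 0.0002
```

```bash
cat >> h.py <<'E'
from scipy.spatial.transform import Rotation as Ro
def st():
    s=robot.read_state(); R=Ro.from_rotvec(s['orientation']).as_matrix()
    print('t',round(s['t'],2),'pos',np.round(s['tool_pos'],4),'F',np.round(s['force'],1),'M',np.round(s['wrist_torque'],2),'open',round(s['opening'],4),'yAng',round(np.degrees(np.arctan2(R[1,1],R[0,1])),2),'z',np.round(R[:,2],3)); return s,R
def to(X,yang=None):
    s,R=st(); d=R.T@(np.array(X)-s['tool_pos']); print('tool shift cm',np.round(d*100,2))
E
python3 - <<'E'
from h import *
import pickle
s,R=st(); im,p=pic('wrist','w1'); pickle.dump(p,open('w1.pkl','wb'))
for X in [(.502,.1876,.045),(.536,.194,.045)]: print(proj(p,X))
E
```

```text
t 1.82 pos [0.5042 0.1844 0.2321] F [-0.3  0.6 -0.1] M [0.   0.03 0.02] open 0.0002 yAng 100.27 z [-0.001 -0.    -1.   ]
[255.97704505 178.39844986]
[256.11054017 203.93893908]
```

View pics/w1.png

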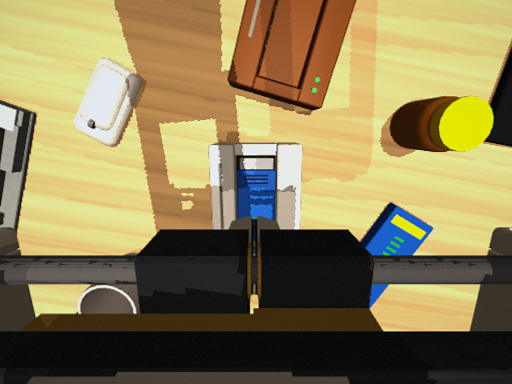

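The wrist view (up = toward robot) shows the ribs at (258,178) and the tongue at (256,163). The prediction from the top view agrees, at (256,178). I'll press now.

Emit:
carry_out:
  commands:
    - [[0.2, 0.3, 3.9, 0], [0, 0, 3.9, 0], [0, 0, 3.9, 0], [0, 0, 3.6, 0], [0, 0, 1.0, 0], [0, 0, 0.6, 0], [0, 0, 0.3, 0], [0, 0, 0.3, 0], [0, 0, 0.3, 0], [0, 0, 0.2, 0], [0, 0, 0.2, 0], [0, 0, 0, 0], [0, 0, 0, 0]]

```text
t: 2.95
tool_pos: [0.5019, 0.1894, 0.0533]
orientation: [-0.287, 3.127, 0.001]
force: [-7.5, 0.1, 6.3]
opening: 0.0007
```

```bash
python3 - <<'E'
from h import *
st()
E
```

```text
t 2.95 pos [0.5019 0.1894 0.0533] F [-7.5  0.1  6.3] M [0.05 1.16 0.06] open 0.0007 yAng 100.5 z [ 0.002  0.001 -1.   ]
```

Emit:
carry_out:
  commands:
    - [[0, 0, 0.2, 0], [0, 0, 0.2, 0], [0, 0, 0.2, 0], [0, 0, 0, 0]]

```text
t: 3.28
tool_pos: [0.502, 0.1894, 0.0486]
orientation: [-0.287, 3.127, 0.002]
force: [-12.8, -1.7, 20.0]
opening: 0.0002
```

```bash
python3 - <<'E'
from h import *
st()
E
```

```text
t 3.28 pos [0.502  0.1894 0.0486] F [-12.8  -1.7  20. ] M [-0.26  2.32 -0.02] open 0.0002 yAng 100.5 z [ 0.002  0.001 -1.   ]
```

```bash
python3 - <<'E'
from h import *
im,p=pic('scene','s2'); cv2.imwrite('pics/s2c.png',cv2.resize(im[140:240,250:360,::-1],None,fx=6,fy=6,interpolation=cv2.INTER_CUBIC))
E
```

```text
(no output)
```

View pics/s2c.png

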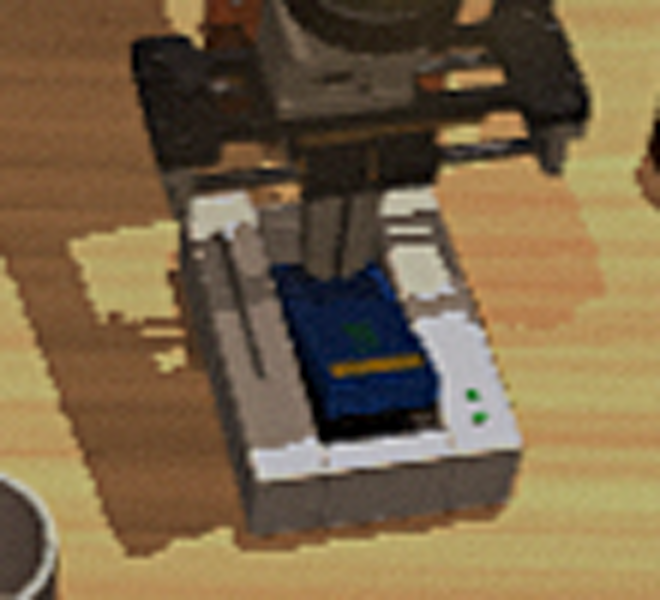

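The see-saw is tipped to its stop: 20 N, yellow end raised clear of the dock. I'll lift off and open.

Emit:
carry_out:
  commands:
    - [[0, 0, -0.6, 0], [0, 0, -1.5, 0], [0, 0, -3.5, 0], [0, 0, -3.8, 0], [1.5, 0, -1, 0], [0, 0, 0, 0]]
  claw: 9.3

```text
t: 3.83
tool_pos: [0.4891, 0.1869, 0.1554]
orientation: [-0.286, 3.118, 0.003]
force: [-1.4, -0.5, 0.4]
opening: 0.0358
```

```bash
python3 - <<'E'
from h import *
st()
a,p=pic('scene','s3'); b,p2=pic('top','t3')
f=lambda x:cv2.resize(x,None,fx=5,fy=5,interpolation=cv2.INTER_CUBIC)
cv2.imwrite('pics/c3.png',cv2.hconcat([f(a[155:235,270:345,::-1]),f(b[150:230,165:240,::-1])]))
for n,im,q,box in [('scene',a,p,(155,235,270,345)),('top',b,p2,(150,230,165,240))]:
    h=cv2.cvtColor(im,cv2.COLOR_RGB2HSV); m=cv2.inRange(h,(18,120,90),(35,255,255)); k=np.zeros_like(m);k[box[0]:box[1],box[2]:box[3]]=1;m*=k
    c=max(cv2.findContours(m,0,1)[0],key=cv2.contourArea,default=None); 
    print(n,cv2.minAreaRect(c))
E
```

```text
t 3.83 pos [0.4891 0.1869 0.1554] F [-1.4 -0.5  0.4] M [ 0.07 -0.03 -0.02] open 0.0358 yAng 100.49 z [ 0.01   0.003 -1.   ]
scene ((337.0, 194.0), (6.0, 14.0), 90.0)
top ((173.0, 224.0), (4.0, 16.0), 90.0)
```

View pics/c3.png

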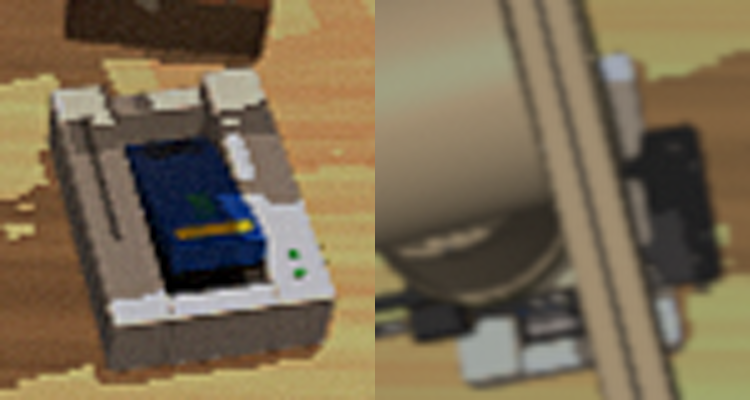

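```bash
cat >> h.py <<'E'
DO=np.array([.5359,.1939]);DT=.1844
BO=np.array([.4956,-.1746]);BT=-.1807
def fr(o,th,x,y,z): 
    c,s=np.cos(th),np.sin(th); return np.array([o[0]+c*x-s*y,o[1]+s*x+c*y,z])
E
python3 - <<'E'
from h import *
p=robot.camera_params('scene')
for sl in (0,.003):
  for x,z in ((70-sl*1e3,8),(70-sl*1e3,-8)):
   for y in (-25,25):
    th=.38; X=fr(DO,DT,(x*np.cos(th)-z*np.sin(th))/1e3,y/1e3,.037+(x*np.sin(th)+z*np.cos(th))/1e3)
    u=proj(p,X); print(sl,x,z,y,np.round((u-[270,155])*5,0))
to(fr(DO,DT,.0555,0,.12))
E
```

```text
0 70.0 8 -25 [178. 245.]
0 70.0 8 25 [272. 233.]
0 70.0 -8 -25 [178. 272.]
0 70.0 -8 25 [271. 260.]
0.003 67.0 8 -25 [176. 243.]
0.003 67.0 8 25 [270. 231.]
0.003 67.0 -8 -25 [176. 269.]
0.003 67.0 -8 25 [270. 257.]
t 3.93 pos [0.4875 0.1862 0.1505] F [ 0.5 -0.5 -0.3] M [0.01 0.06 0.02] open 0.0437 yAng 100.49 z [ 0.004  0.001 -1.   ]
tool shift cm [-10.44  -0.12   3.1 ]
```

Emit:
carry_out:
  commands:
    - [[-3.5, 0, 0, 0], [-3.5, -0.1, 0, 0], [-3.4, 0, 0, 0], [0, 0, 1.0, 0], [0, 0, 1.0, 0], [0, 0, 1.0, 0], [0, 0, 1.0, 0], [0, 0, 1.5, 0], [0, 0, 1.5, 0], [0, 0, 1.0, 0], [0, 0, 0.7, 0], [0, 0, 0, 0], [0, 0, 0, 0], [0, 0, 0, 0]]

```text
t: 5.1
tool_pos: [0.5889, 0.2039, 0.0622]
orientation: [-0.287, 3.128, 0.0]
force: [-0.5, 0.1, 1.2]
opening: 0.093
```

```bash
python3 - <<'E'
from h import *
to(fr(DO,DT,.0555,0,.0625))
im,p=pic('scene','s4'); cv2.imwrite('pics/s4c.png',cv2.resize(im[140:240,250:360,::-1],None,fx=6,fy=6,interpolation=cv2.INTER_CUBIC))
E
```

```text
t 5.1 pos [0.5889 0.2039 0.0622] F [-0.5  0.1  1.2] M [0.05 0.06 0.02] open 0.093 yAng 100.49 z [ 0.001  0.    -1.   ]
tool shift cm [-0.16 -0.01 -0.03]
```

View pics/s4c.png

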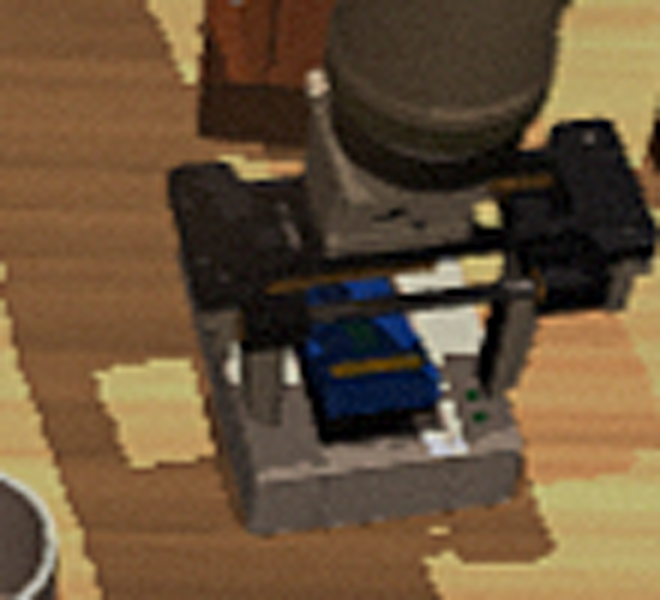

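Emit:
carry_out:
  commands:
    - [[-0.1, 0, 0, 0], [0, 0, 0, 0], [0, 0, 0, 0], [0, 0, 0, 0], [0, 0, 0, 0], [0, 0, 0, 0], [0, 0, 0, 0], [0, 0, 0, 0], [0, 0, 0, 0], [0, 0, 0, 0]]
  claw: 0
  grip_force: 55

```text
t: 5.98
tool_pos: [0.59, 0.203, 0.0616]
orientation: [-0.286, 3.128, -0.002]
force: [1.6, -4.6, 0.2]
opening: 0.0492
```

Emit:
carry_out:
  commands:
    - [[0, 0, -0.5, 0], [0, 0, -1, 0], [0, 0, -2, 0], [0, 0, -3, 0], [0, 0, -3, 0], [0, 0, -3, 0], [0, 0, -2, 0], [0, 0, 0, 0], [0, 0, 0, 0]]

```text
t: 6.73
tool_pos: [0.5906, 0.2046, 0.2084]
orientation: [-0.287, 3.125, 0.002]
force: [-0.8, 0.2, -3.6]
opening: 0.0495
```

```bash
python3 - <<'E'
from h import *
st(); import pickle
im,p=pic('wrist','w5'); pickle.dump(p,open('w5.pkl','wb'))
im,p=pic('scene','s5'); cv2.imwrite('pics/s5c.png',cv2.resize(im[110:240,230:370,::-1],None,fx=4,fy=4,interpolation=cv2.INTER_CUBIC))
E
```

```text
t 6.73 pos [0.5906 0.2046 0.2084] F [-0.8  0.2 -3.6] M [ 0.05 -0.11 -0.01] open 0.0495 yAng 100.5 z [ 0.003  0.001 -1.   ]
```

View pics/s5c.png

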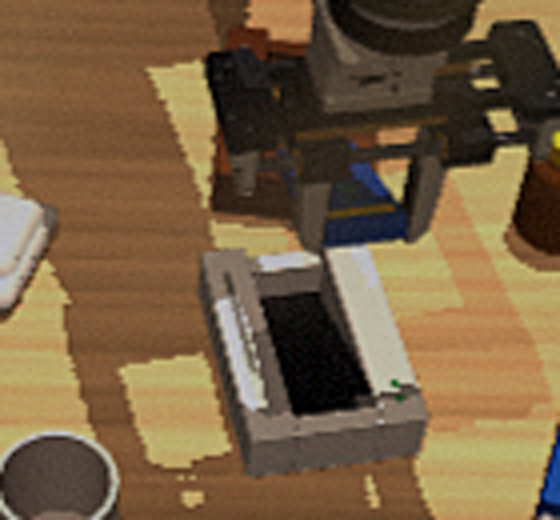

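View pics/w5.png

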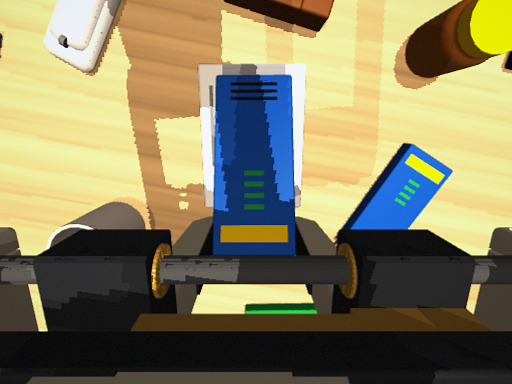

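```bash
cat > tilt.py <<'E'
from h import *
import pickle
def pred(p,pos,ang,th,px=.0546,pz=-.0027):
    a=np.radians(ang-90); out=[]
    for x,y,z in [(-.051,.025,.008),(-.051,-.025,.008),(-.044,0,.008),(-.034,0,.008),(-.065,.022,-.002)]:
        dx=x-px; X=dx*np.cos(th)-z*np.sin(th); Z=dx*np.sin(th)+z*np.cos(th)+pz
        out.append(proj(p,[pos[0]+np.cos(a)*X-np.sin(a)*y,pos[1]+np.sin(a)*X+np.cos(a)*y,pos[2]+Z]))
    return np.round(out,1).tolist()
if __name__=='__main__':
    p=pickle.load(open('w5.pkl','rb'))
    for th in (.3,.34,.38,.42,.46,.5): print(th,pred(p,[.5906,.2046,.2084],100.5,th))
E
python3 tilt.py
```

```text
0.3 [[293.1, 65.6], [212.2, 65.6], [252.7, 76.7], [252.7, 92.5], [286.1, 53.0]]
0.34 [[292.1, 68.8], [213.3, 68.8], [252.7, 79.3], [252.7, 94.6], [285.3, 57.3]]
0.38 [[291.2, 72.1], [214.2, 72.1], [252.7, 82.1], [252.7, 96.7], [284.4, 61.7]]
0.42 [[290.3, 75.4], [215.2, 75.4], [252.7, 85.1], [252.7, 99.0], [283.7, 66.1]]
0.46 [[289.4, 78.9], [216.1, 78.9], [252.8, 88.1], [252.8, 101.5], [282.9, 70.5]]
0.5 [[288.6, 82.4], [216.9, 82.4], [252.8, 91.2], [252.8, 104.0], [282.3, 74.9]]
```

```bash
python3 - <<'E'
import cv2
im=cv2.imread('pics/w5.png'); cv2.imwrite('pics/w5c.png',cv2.resize(im[60:120,190:320],None,fx=6,fy=6,interpolation=cv2.INTER_CUBIC))
E
```

```text
(no output)
```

View pics/w5c.png

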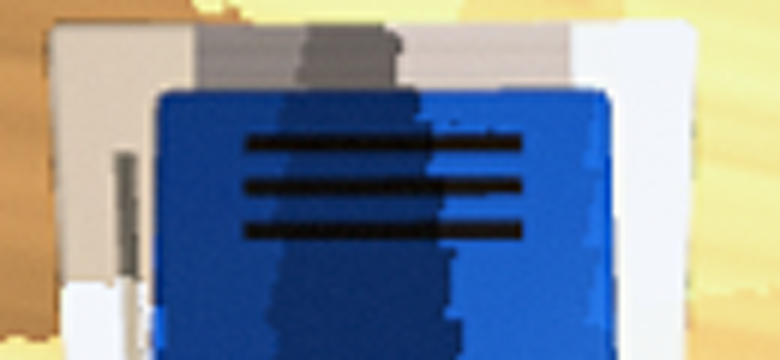

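Pack held, sloping about 0.41 rad (body end at row 75, ribs at rows 82–100). I'll carry it toward the lamp and stop beside the bay to look.

Emit:
carry_out:
  commands:
    - [[0, -1, 0, 0], [0, -2, 0, 0], [0.2, -3, 0, 0], [0.2, -3, 0, 0], [0.2, -3, 0, 0], [0.2, -3, 0, 0], [0.2, -3, 0, 0], [0.2, -3, 0, 0], [0.2, -3, 0, 0], [0.2, -3, 0, 0], [0, -2.4, 0, 0], [0, -1.5, 0, 0], [0, -0.6, 0, 0], [0, 0, 0, 5.2], [0, 0, 0, 5.2], [0, 0, 0, 5.2], [0, 0, 0, 5.2], [0, 0, 0, 0], [0, 0, 0, 0]]

```text
t: 8.42
tool_pos: [0.631, -0.1077, 0.2059]
orientation: [-0.276, -3.128, -0.001]
force: [0.6, -0.4, -3.5]
opening: 0.0495
```

```bash
python3 - <<'E'
from h import *
st(); import pickle
im,p=pic('wrist','w6'); pickle.dump(p,open('w6.pkl','wb')); st()
for x,y,z in [(0,0,.008),(0,.0435,.024),(0,-.0435,.024),(.066,.0435,.024),(.066,-.0435,.024),(.009,.0275,.024),(.009,-.0275,.024),(.066,.0275,.024),(.066,-.0275,.024),(.127,0,.0298),(-.032,.046,.008)]: print((x,y,z),np.round(proj(p,fr(BO,BT,x,y,z)),1))
E
```

```text
t 8.42 pos [ 0.631  -0.1077  0.2059] F [ 0.6 -0.4 -3.5] M [-0.01 -0.09  0.04] open 0.0495 yAng 79.9 z [-0.001  0.001 -1.   ]
t 8.47 pos [ 0.6311 -0.1079  0.2061] F [-0.2 -0.5 -2.2] M [-0.01 -0.13  0.02] open 0.0496 yAng 79.91 z [-0.001  0.    -1.   ]
(0, 0, 0.008) [180.4  81.2]
(0, 0.0435, 0.024) [213.8  79.1]
(0, -0.0435, 0.024) [139.6  78.8]
(0.066, 0.0435, 0.024) [215.6 136.6]
(0.066, -0.0435, 0.024) [144.9 136.3]
(0.009, 0.0275, 0.024) [200.5  87.2]
(0.009, -0.0275, 0.024) [153.9  87. ]
(0.066, 0.0275, 0.024) [202.6 136.5]
(0.066, -0.0275, 0.024) [157.9 136.3]
(0.127, 0, 0.0298) [182.  185.8]
(-0.032, 0.046, 0.008) [217.   52.9]
```

View pics/w6.png

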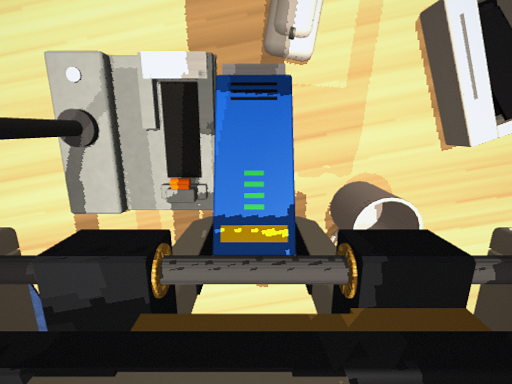

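```bash
python3 - <<'E'
import cv2
im=cv2.imread('pics/w6.png'); cv2.imwrite('pics/w6c.png',cv2.resize(im[45:215,125:225],None,fx=3.5*1,fy=3.5,interpolation=cv2.INTER_CUBIC))
E
```

```text
(no output)
```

View pics/w6c.png

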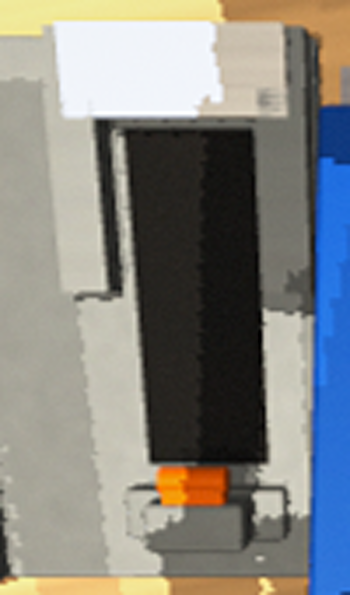

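```bash
python3 - <<'E'
from h import *
import pickle
p=pickle.load(open('w6.pkl','rb'))
def inv(X):
    d=X[:2]-BO; c,s=np.cos(BT),np.sin(BT); return np.round([1e3*(c*d[0]+s*d[1]),1e3*(-s*d[0]+c*d[1])],1)
W=lambda u,v,z:(lambda X:(np.round(X,4),inv(X)))(plane(p,125+u/3.5-.36,45+v/3.5-.36,z))
for n,u,v,z in [('lipL',60,117,.024),('lipR',287,117,.024),('lipbackL',55,22,.024),('lipbackR',285,25,.024),('wallendLo',75,297,.024),('wallendLi',108,297,.024),('flTL',130,130,.008),('flTR',255,130,.008),('flBL',150,463,.008),('flBR',266,460,.008),('orgTL',160,467,.03),('orgTR',224,467,.03),('orgBL',162,503,.032),('orgBR',226,503,.032),('baseBL',20,577,.008),('baseBR',310,575,.008),('baseTR',315,30,.008)]:
    print(n,*W(u,v,z))
E
python3 - <<'E'
import cv2
t=cv2.imread('pics/top0.png')
b=cv2.resize(t[150:225,315:370],None,fx=8,fy=8,interpolation=cv2.INTER_CUBIC)
cv2.imwrite('pics/tb.png',b)
E
```

```text
lipL [ 0.4875 -0.2147  0.024 ] [ -0.8 -40.9]
lipR [ 0.5008 -0.1399  0.024 ] [-1.1 35.1]
lipbackL [ 0.4592 -0.2083  0.024 ] [-29.7 -39.7]
lipbackR [ 0.4733 -0.1344  0.024 ] [-29.1  35.5]
wallendLo [ 0.5451 -0.2257  0.024 ] [ 57.9 -41.3]
wallendLi [ 0.5471 -0.2143  0.024 ] [ 57.8 -29.8]
flTL [ 0.4922 -0.1973  0.008 ] [  0.7 -22.9]
flTR [ 0.4999 -0.154   0.008 ] [ 0.6 21. ]
flBL [ 0.6089 -0.2204  0.008 ] [119.7 -24.7]
flBR [ 0.6156 -0.1765  0.008 ] [118.4  19.7]
orgTL [ 0.6083 -0.2094  0.03  ] [117.1 -14. ]
orgTR [ 0.6123 -0.1868  0.03  ] [117.    8.9]
orgBL [ 0.6209 -0.2113  0.032 ] [129.9 -13.6]
orgBR [ 0.625  -0.1886  0.032 ] [129.8   9.4]
baseBL [ 0.6442 -0.2824  0.008 ] [165.6 -79.4]
baseBR [ 0.6636 -0.1697  0.008 ] [164.4  35. ]
baseTR [ 0.4722 -0.1265  0.008 ] [-31.6  43.2]
```

View pics/tb.png

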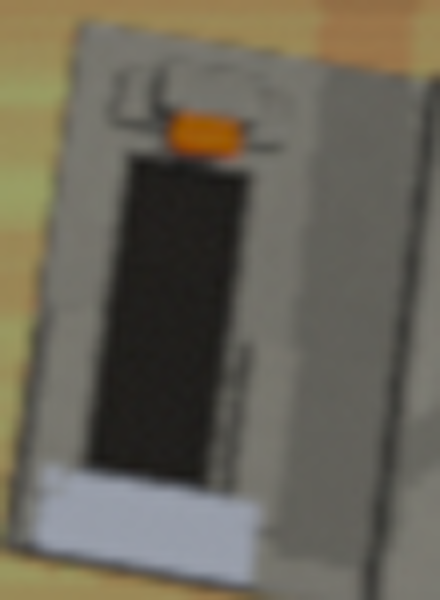

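```bash
python3 - <<'E'
from h import *
p=robot.camera_params('top')
def inv(X):
    d=X[:2]-BO; c,s=np.cos(BT),np.sin(BT); return np.round([1e3*(c*d[0]+s*d[1]),1e3*(-s*d[0]+c*d[1])],1)
W=lambda u,v,z:inv(plane(p,315+u/8-.44,150+v/8-.44,z))
for n,u,v,z in [('flTL',128,157,.008),('flTR',250,172,.008),('flBR',207,487,.008),('flBL',92,470,.008),('lipL',42,463,.024),('lipR',262,500,.024),('lipbR',253,587,.024),('orgBL',170,150,.03),('orgBR',243,158,.03),('orgTL',172,112,.033),('orgTR',243,120,.033),('wallin',228,345,.024),('wallR',250,345,.024)]: print(n,W(u,v,z))
E
```

```text
flTL [117.4  21.8]
flTR [119.7 -21.8]
flBR [  4.3 -22.2]
flBL [ 3.1 18.4]
lipL [-0.6 38.1]
lipR [  0.1 -38.5]
lipbR [-30.4 -39.5]
orgBL [116.2  10.9]
orgBR [117.9 -14.7]
orgTL [129.1  12.6]
orgTR [130.7 -12.3]
wallin [ 52.1 -19.6]
wallR [ 53.5 -27.2]
```

The wrist and top views agree: the bay's features (lip edge, wall ends, catch nose at wrist row 178) sit about 9.7 mm nearer the robot than a centred base would give. I'll correct the bay point for this.

```bash
echo 'BO=np.array([.4857,-.1748])' >> h.py; python3 - <<'E'
from h import *
to(fr(BO,BT,.124,0,.085)); print(90+np.degrees(BT))
E
```

```text
t 8.47 pos [ 0.6311 -0.1079  0.2061] F [-0.2 -0.5 -2.2] M [-0.01 -0.13  0.02] open 0.0496 yAng 79.91 z [-0.001  0.    -1.   ]
tool shift cm [ 0.73 -9.19 12.1 ]
79.64665264198602
```

Emit:
carry_out:
  commands:
    - [[0.2, -1.5, 0, 0.3], [0.2, -2.5, 0, 0], [0.2, -2.5, 0, 0], [0.1, -1.7, 0, 0], [0, -1.0, 1, 0], [0, 0, 2.5, 0], [0, 0, 3, 0], [0, 0, 2.5, 0], [0, 0, 1.5, 0], [0, 0, 1, 0], [0, 0, 0.5, 0], [0, 0, 0, 0], [0, 0, 0, 0], [0, 0, 0, 0]]

```text
t: 9.63
tool_pos: [0.6087, -0.1982, 0.0884]
orientation: [0.29, 3.126, -0.001]
force: [-0.2, 0.0, -2.5]
opening: 0.0496
```

```bash
python3 - <<'E'
from h import *
import pickle
to(fr(BO,BT,.124,0,.068))
im,p=pic('wrist','w7'); pickle.dump(p,open('w7.pkl','wb'))
im,p=pic('scene','s7'); cv2.imwrite('pics/s7c.png',cv2.resize(im[120:240,90:220,::-1],None,fx=5,fy=5,interpolation=cv2.INTER_CUBIC))
E
```

```text
t 9.63 pos [ 0.6087 -0.1982  0.0884] F [-0.2  0.  -2.5] M [-0.05 -0.16 -0.03] open 0.0496 yAng 79.41 z [ 0.003 -0.001 -1.   ]
tool shift cm [0.13 0.09 2.04]
```

View pics/w7.png

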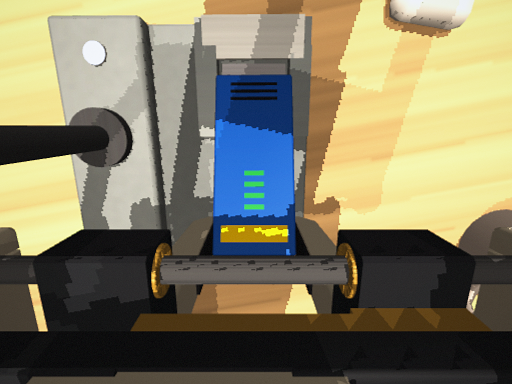

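View pics/s7c.png

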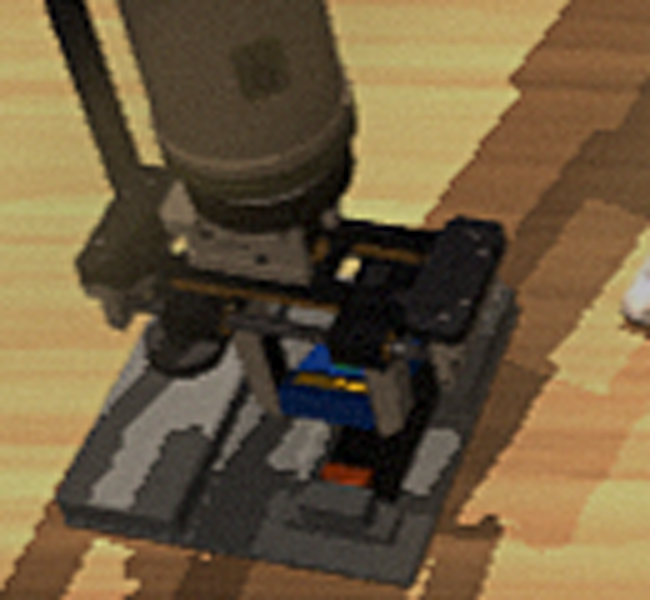

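```bash
python3 - <<'E'
import cv2
im=cv2.imread('pics/w7.png'); cv2.imwrite('pics/w7c.png',cv2.resize(im[5:125,185:325],None,fx=5,fy=5,interpolation=cv2.INTER_CUBIC))
E
python3 - <<'E'
from h import *
import pickle
from tilt import pred
p=pickle.load(open('w7.pkl','rb'))
for th in (.38,.41,.44): print(th,pred(p,[.6087,-.1982,.0884],79.41,th))
for X in [(.009,.0275,.024),(.009,-.0275,.024),(0,0,.008),(.066,-.0275,.024),(.066,-.0435,.024)]: print(X,proj(p,fr(BO,BT,*X)))
E
```

```text
0.38 [[291.4, 72.5], [214.6, 72.5], [253.0, 82.6], [253.0, 97.2], [284.7, 62.1]]
0.41 [[290.7, 75.0], [215.3, 75.1], [253.0, 84.8], [253.0, 98.9], [284.1, 65.4]]
0.44 [[290.1, 77.6], [215.9, 77.6], [253.0, 87.0], [253.0, 100.7], [283.5, 68.7]]
(0.009, 0.0275, 0.024) [290.50313404  58.2358372 ]
(0.009, -0.0275, 0.024) [216.78761527  58.59394998]
(0, 0, 0.008) [253.59055449  51.02541965]
(0.066, -0.0275, 0.024) [219.54908675 136.62017251]
(0.066, -0.0435, 0.024) [199.51676287 136.71454016]
```

View pics/w7c.png

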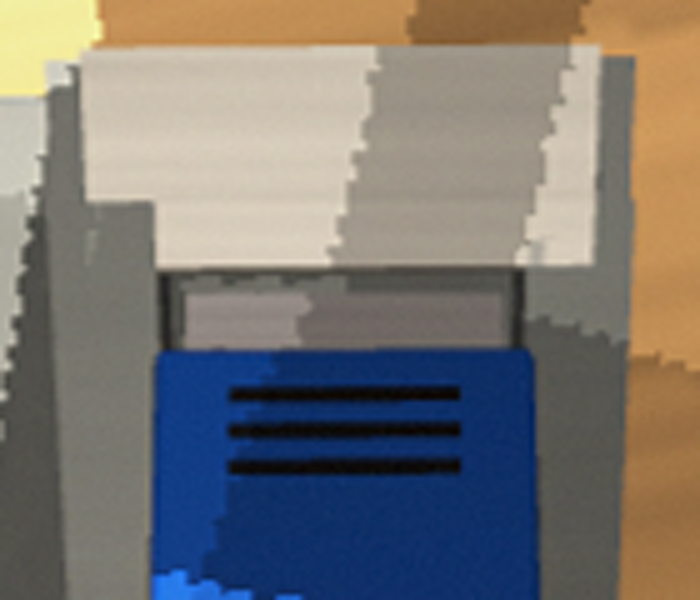

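Alignment looks good: the bay opening spans cols 217–290, the pack 216–291 and is parallel, and the lip edge is at row 58.4 as predicted. I'll lower it in front of the lip.

Emit:
carry_out:
  commands:
    - [[0, 0, 0.7, 0], [0, 0, 0.7, 0], [0, 0, 0.4, 0], [0, 0, 0.1, 0], [0, 0, 0, 0], [0, 0, 0, 0]]

```text
t: 10.23
tool_pos: [0.6074, -0.1977, 0.0674]
orientation: [-0.291, -3.128, -0.0]
force: [0.6, 0.1, -3.3]
opening: 0.0494
```

```bash
python3 - <<'E'
from h import *
to(fr(BO,BT,.124,0,.0662))
E
```

```text
t 10.23 pos [ 0.6074 -0.1977  0.0674] F [ 0.6  0.1 -3.3] M [-0.02 -0.12  0.03] open 0.0494 yAng 79.39 z [-0.001  0.    -1.   ]
tool shift cm [-0.02  0.07  0.12]
```

Emit:
carry_out:
  commands:
    - [[0, 0, 0.1, 0], [0, 0, 0.1, 0], [0, 0, 0, 0]]

```text
t: 10.48
tool_pos: [0.6076, -0.1978, 0.0657]
orientation: [0.291, 3.128, -0.0]
force: [-0.8, -0.3, -2.8]
opening: 0.0494
```

```bash
python3 - <<'E'
from h import *
to(fr(BO,BT,.110,0,.0662))
E
```

```text
t 10.48 pos [ 0.6076 -0.1978  0.0657] F [-0.8 -0.3 -2.8] M [-0.01 -0.14 -0.01] open 0.0494 yAng 79.38 z [ 0. -0. -1.]
tool shift cm [ 1.41  0.07 -0.05]
```

Emit:
carry_out:
  commands:
    - [[0, 0, 0.1, 0], [0, 0, 0.05, 0], [0, 0, 0, 0]]

```text
t: 10.73
tool_pos: [0.6075, -0.1978, 0.064]
orientation: [-0.291, -3.128, -0.0]
force: [0.1, -0.4, -2.2]
opening: 0.0495
```

Emit:
carry_out:
  commands:
    - [[0, 0, 0.1, 0], [0, 0, 0, 0]]

```text
t: 10.9
tool_pos: [0.6075, -0.1977, 0.0629]
orientation: [-0.291, -3.128, -0.0]
force: [0.6, -1.3, -3.5]
opening: 0.0494
```

```bash
python3 - <<'E'
from h import *
import pickle
st()
im,p=pic('wrist','w8'); pickle.dump(p,open('w8.pkl','wb'))
cv2.imwrite('pics/w8c.png',cv2.resize(im[5:125,185:325,::-1],None,fx=5,fy=5,interpolation=cv2.INTER_CUBIC))
E
```

```text
t 10.9 pos [ 0.6075 -0.1977  0.0629] F [ 0.6 -1.3 -3.5] M [ 0.01 -0.15 -0.01] open 0.0494 yAng 79.39 z [-0.  0. -1.]
```

View pics/w8c.png

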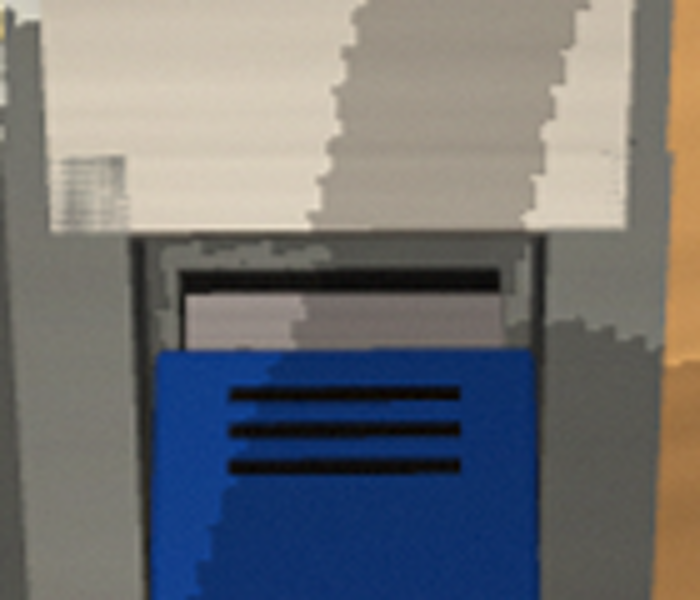

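Emit:
carry_out:
  commands:
    - [[0, 0, 0.1, 0], [0, 0, 0, 0]]

```text
t: 11.12
tool_pos: [0.6077, -0.1979, 0.0622]
orientation: [0.291, 3.128, -0.0]
force: [0.6, 0.6, -2.0]
opening: 0.0497
```

Emit:
carry_out:
  commands:
    - [[0, 0, 0.1, 0], [0, 0, 0, 0]]

```text
t: 11.28
tool_pos: [0.6079, -0.1979, 0.0615]
orientation: [0.291, 3.127, -0.0]
force: [0.8, 0.3, 0.6]
opening: 0.0492
```

Emit:
carry_out:
  commands:
    - [[0, 0, 0.1, 0], [0, 0, 0, 0]]

```text
t: 11.45
tool_pos: [0.6082, -0.198, 0.0608]
orientation: [0.29, 3.127, -0.0]
force: [1.8, 0.6, 1.8]
opening: 0.0495
```

Emit:
carry_out:
  commands:
    - [[0, 0, -0.15, 0], [0.4, 0, 0, 0], [0.4, 0, 0, 0], [0.3, 0, 0, 0], [0.1, 0, 0, 0], [0, 0, 0, 0]]

```text
t: 11.95
tool_pos: [0.5951, -0.1955, 0.0615]
orientation: [-0.291, -3.127, -0.0]
force: [-0.0, 0.3, 0.1]
opening: 0.05
```

```bash
python3 - <<'E'
from h import *
import pickle
to(fr(BO,BT,.1103,0,.062))
im,p=pic('wrist','w9'); pickle.dump(p,open('w9.pkl','wb'))
cv2.imwrite('pics/w9c.png',cv2.resize(im[5:125,185:325,::-1],None,fx=5,fy=5,interpolation=cv2.INTER_CUBIC))
E
```

```text
t 11.95 pos [ 0.5951 -0.1955  0.0615] F [-0.   0.3  0.1] M [-0.01  0.04  0.02] open 0.05 yAng 79.38 z [-0.001  0.    -1.   ]
tool shift cm [ 0.11  0.07 -0.05]
```

View pics/w9c.png

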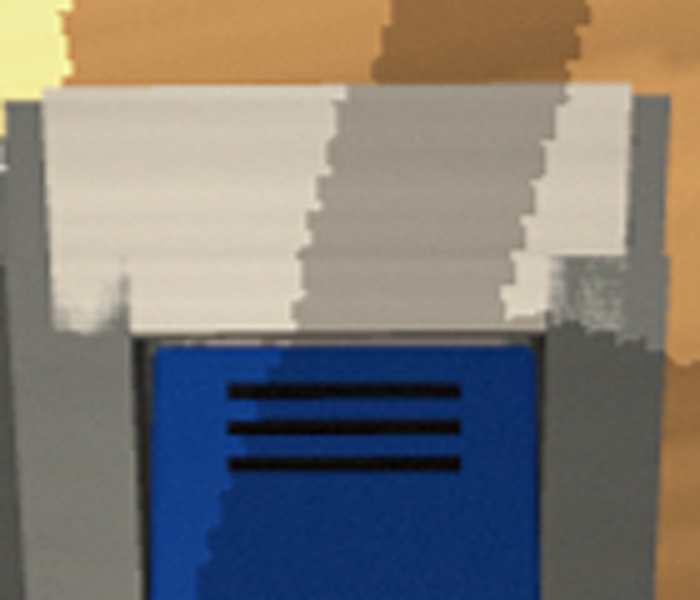

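The tongue is hidden under the lip and the body edge (row 74) is just short of it. I'll nudge it to the wall.

Emit:
carry_out:
  commands:
    - [[0.1, 0, 0, 0], [0.05, 0, 0, 0], [0, 0, 0, 0]]

```text
t: 12.25
tool_pos: [0.5944, -0.1954, 0.0617]
orientation: [0.291, 3.128, -0.0]
force: [1.8, -0.1, 0.2]
opening: 0.0492
```

Emit:
carry_out:
  commands:
    - [[0.1, 0, 0, 0], [0, 0, 0, 0]]

```text
t: 12.42
tool_pos: [0.5935, -0.1952, 0.0618]
orientation: [0.291, 3.128, -0.0]
force: [2.1, -0.9, -0.2]
opening: 0.0496
```

Emit:
carry_out:
  commands:
    - [[0, 0, 0, 0], [0, 0, 0, 0], [-0.1, 0, 0.25, 0], [-0.1, 0, 0.25, 0], [-0.1, 0, 0.25, 0], [-0.1, 0, 0.25, 0], [-0.1, 0, 0.25, 0], [0, 0, 0, 0]]
  grip_force: 15

```text
t: 13.08
tool_pos: [0.598, -0.1959, 0.0483]
orientation: [-0.29, -3.127, -0.0]
force: [2.0, -0.3, 0.4]
opening: 0.0497
```

```bash
python3 - <<'E'
from h import *
import pickle
st()
im,p=pic('wrist','w10'); pickle.dump(p,open('w10.pkl','wb'))
cv2.imwrite('pics/w10c.png',cv2.resize(im[5:125,185:325,::-1],None,fx=5,fy=5,interpolation=cv2.INTER_CUBIC))
E
```

```text
t 13.08 pos [ 0.598  -0.1959  0.0483] F [ 2.  -0.3  0.4] M [-0.13 -0.19  0.02] open 0.0497 yAng 79.39 z [-0.001  0.    -1.   ]
```

View pics/w10c.png

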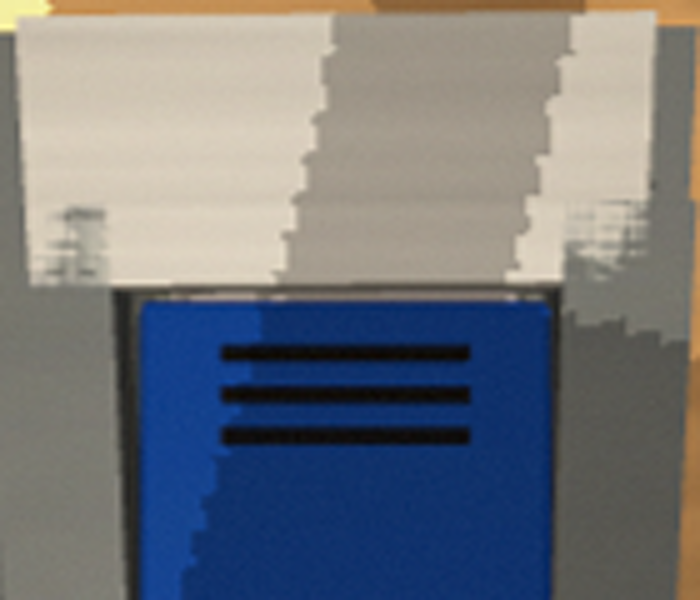

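The pack is turning down in the jaws, and the tongue is still under the lip. I'll continue down to the catch.

Emit:
carry_out:
  commands:
    - [[-0.05, 0, 0.25, 0], [-0.05, 0, 0.25, 0], [0, 0, 0, 0]]

```text
t: 13.38
tool_pos: [0.5992, -0.1962, 0.0436]
orientation: [-0.291, -3.128, -0.0]
force: [2.0, -0.2, -0.2]
opening: 0.0501
```

Emit:
carry_out:
  commands:
    - [[-0.03, 0, 0.2, 0], [0, 0, 0.1, 0], [0, 0, 0, 0]]

```text
t: 13.63
tool_pos: [0.5997, -0.1963, 0.0413]
orientation: [0.291, 3.128, -0.0]
force: [1.2, 0.1, 2.2]
opening: 0.0497
```

```bash
python3 - <<'E'
from h import *
import pickle
st()
im,p=pic('wrist','w11')
a=cv2.resize(im[5:125,185:325,::-1],None,fx=3,fy=3)
im,p=pic('scene','s11'); b=cv2.resize(im[150:240,105:200,::-1],None,fx=4,fy=4,interpolation=cv2.INTER_CUBIC)
cv2.imwrite('pics/c11.png',cv2.hconcat([a,b]))
E
```

```text
t 13.63 pos [ 0.5997 -0.1963  0.0413] F [1.2 0.1 2.2] M [ 0.   -0.09  0.02] open 0.0497 yAng 79.38 z [ 0. -0. -1.]
```

View pics/c11.png

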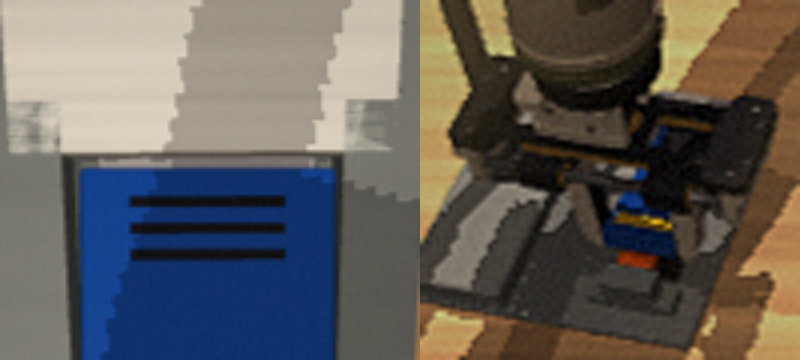

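Emit:
carry_out:
  commands:
    - [[0, 0, 0, 0], [0, 0, 0, 0], [0, 0, 0, 0], [0, 0, 0, 0], [0, 0, -0.5, 0], [0, 0, -1.5, 0], [0, 0, -2, 0], [0, 0, -2, 0], [0.4, 0, 0, 0], [0, 0, 0, 0]]
  claw: 7

```text
t: 14.57
tool_pos: [0.5963, -0.1959, 0.1029]
orientation: [0.29, 3.125, -0.001]
force: [-0.2, 0.6, -0.1]
opening: 0.0698
```

Emit:
carry_out:
  commands:
    - [[0, 0, 0, 0], [0, 0, 0, 0], [0, 0, 0, 0], [0, 0, 0, 0], [0, 0, 0, 0], [0, 0, 0, 0], [0, 0, 0, 0], [0, 0, 0, 0], [0, 0, 0, 0], [0, 0, 0, 0], [0, 0, 0, 0]]
  claw: 0

```text
t: 15.48
tool_pos: [0.5956, -0.1956, 0.1012]
orientation: [0.291, 3.128, -0.0]
force: [0.4, 0.1, -0.4]
opening: 0.0025
```

```bash
python3 - <<'E'
from h import *
import pickle
to(fr(BO,BT,.112,0,.06))
im,p=pic('wrist','w12')
im,p=pic('scene','s12'); b=cv2.resize(im[150:240,105:200,::-1],None,fx=6,fy=6,interpolation=cv2.INTER_CUBIC)
cv2.imwrite('pics/c12.png',b)
E
```

```text
t 15.48 pos [ 0.5956 -0.1956  0.1012] F [ 0.4  0.1 -0.4] M [-0.02  0.01  0.06] open 0.0025 yAng 79.38 z [ 0. -0. -1.]
tool shift cm [-0.02  0.07  4.12]
```

View pics/c12.png

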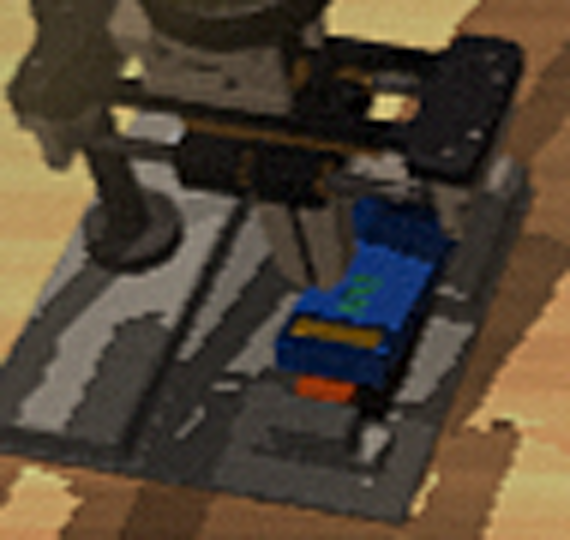

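View pics/w12.png

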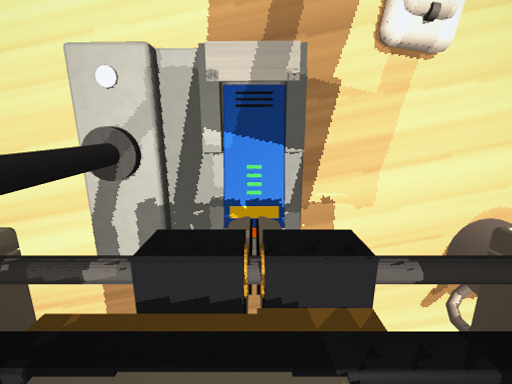

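The pack is propped on the orange catch, as expected. I'll press the yellow end down with closed fingers.

Emit:
carry_out:
  commands:
    - [[0, 0.05, 1.5, 0], [0, 0, 1.2, 0], [0, 0, 0.6, 0], [0, 0, 0.3, 0], [0, 0, 0.3, 0], [0, 0, 0.3, 0], [0, 0, 0.3, 0], [0, 0, 0.3, 0], [0, 0, 0.3, 0], [0, 0, 0, 0]]

```text
t: 16.42
tool_pos: [0.5961, -0.1952, 0.0502]
orientation: [0.291, 3.127, -0.0]
force: [0.4, -0.8, 1.4]
opening: 0.0001
```

Emit:
carry_out:
  commands:
    - [[0, 0, 0.3, 0], [0, 0, 0.3, 0], [0, 0, 0.2, 0], [0, 0, 0, 0]]

```text
t: 16.75
tool_pos: [0.5948, -0.1948, 0.041]
orientation: [-0.29, -3.126, -0.001]
force: [0.5, -0.9, -0.5]
opening: 0.0003
```

Emit:
carry_out:
  commands:
    - [[0, 0, 0.2, 0], [0, 0, 0.1, 0], [0, 0, 0, 0]]

```text
t: 17.0
tool_pos: [0.595, -0.1949, 0.0385]
orientation: [-0.291, -3.127, -0.001]
force: [-1.1, -0.8, 0.4]
opening: 0.0009
```

Emit:
carry_out:
  commands:
    - [[0, 0, 0.2, 0], [0, 0, 0.1, 0], [0, 0, 0, 0]]

```text
t: 17.25
tool_pos: [0.5954, -0.195, 0.0383]
orientation: [-0.29, -3.127, -0.0]
force: [-11.8, 3.2, 20.0]
opening: 0.0003
```

It met a firm stop with the fingertips at 24 mm, which is the seated height. I'll retreat and check.

Emit:
carry_out:
  commands:
    - [[0, 0, -0.5, 0], [0, 0, -2, 0], [0, 0, -3.5, 0], [0, 0, -3.5, 0], [0, 3, -3.5, 0], [0, 4, 0, 0], [0, 4, 0, 0], [0, 4, 0, 0], [0, 0, 0, 0], [0, 0, 0, 0]]

```text
t: 18.08
tool_pos: [0.6228, -0.0481, 0.1625]
orientation: [-0.285, -3.128, -0.0]
force: [0.3, -0.1, 0.3]
opening: 0.0006
```

```bash
python3 - <<'E'
from h import *
import pickle
st()
im,p=pic('wrist','w13'); pickle.dump(p,open('w13.pkl','wb'))
a=cv2.resize(im[30:230,120:260,::-1],None,fx=2.7,fy=2.7)
im,p=pic('scene','s13'); b=cv2.resize(im[150:240,115:200,::-1],None,fx=6,fy=6,interpolation=cv2.INTER_CUBIC)
b=b[:540,:420] if 0 else b[:540]
cv2.imwrite('pics/c13b.png',b);cv2.imwrite('pics/c13a.png',a)
im,p=pic('top','t13')
E
```

```text
t 18.08 pos [ 0.6228 -0.0481  0.1625] F [ 0.3 -0.1  0.3] M [ 0.02  0.   -0.05] open 0.0006 yAng 79.61 z [-0.  0. -1.]
```

View pics/w13.png

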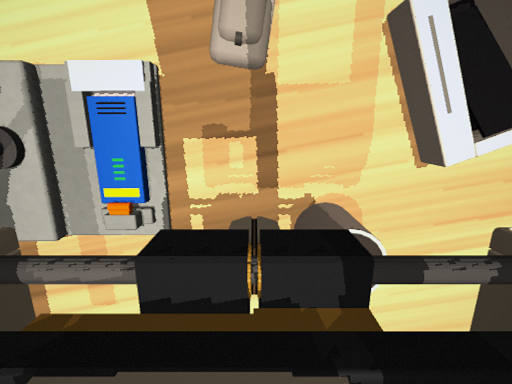

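View pics/c13b.png

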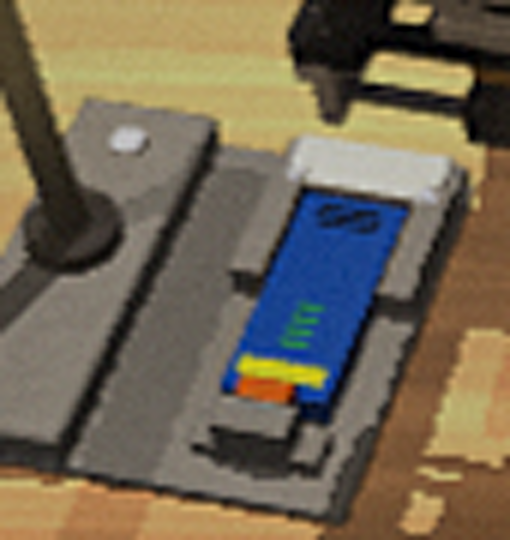

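View pics/t13.png

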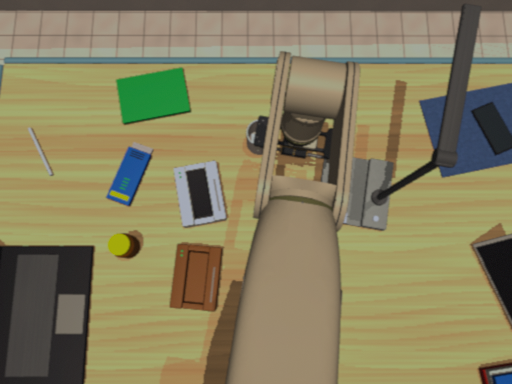

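```bash
python3 - <<'E'
from h import *
p=robot.camera_params('scene')
for X in [(.1305,.025,.024),(.1305,-.025,.024),(.1305,.025,.034)]: print(np.round((proj(p,fr(BO,BT,*X))-[115,150])*6))
print(robot.close_job())
E
```

```text
[329. 402.]
[222. 384.]
[326. 389.]
the job is handed in; nothing more can be done
None
```

The blue battery pack is out of the dock and in the lamp's bay, lying flat with the orange catch over its yellow end. I handed the job in at about 18 s of the 54 s allowed.

- **Removal:** I pressed the ribs until the cradle hit its stop (about 20 N), and the yellow end tipped right up. I gripped the pack by that end and lifted it out sloping.
- **Fitting:** The first bay estimate was about 10 mm off because the lamp base is not centred on the bay. I corrected it from the wrist and top views before going in. I touched the tongue to the floor, slid it under the lip to the wall, turned the pack down onto the catch, then pressed the yellow end with closed fingers.
- **Last checks:**
  - The press stopped firmly at 20 N with the fingertips 24 mm above the desk, the height of a seated pack's top. Little force showed while the catch gave way, so I did not feel the snap itself.
  - The pictures taken afterwards show the orange nose over the pack's end, and the pack level between the side walls.
  - The seen corners of the yellow end matched the predicted seated position to about 1 to 2 pixels.
  - The robot was clear of everything. I saw no sign that the mug, jar or mouse had moved, but I did not measure their positions.

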